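# Shift the contact slide of a battery test dock through its L-shaped gate and lock it

## Robot

A 6-joint arm with a two-finger parallel gripper is mounted at the origin on the work surface. World frame = base frame: x ahead of the robot, y to its left, z up, the work surface at z = 0. Lengths are in m, angles in rad, forces in N, time in s.
With the tool pointing down it reaches from about 0.275 to 0.85 m from the base axis. Payload 19 kg.
Tool frame: the origin (TCP) lies between the finger pads; the fingertips stand 25 mm ahead of it and the grasp point (between the pads) lies 6 mm ahead of it (tips_ahead is the distance from the TCP to the fingertips, in m); z points along the fingers, y is the direction in which the jaws open and shut (so a half turn about z gives the same grasp; the last joint's range is limited). The gripper opens to 85 mm and grips with 20 to 120 N. Pads are 22 mm wide; open, the fingers measure 114 mm over their backs; the gripper's body (76 mm by 85 mm) begins 54 mm behind the grasp point. The pads swing forward as they close: fully open they stand 13 mm farther back than shut.
Start: joints at [-1.265, 0.15, 1.437, -0, 1.554, -0.134], TCP at [0.245, -0.52, 0.256] pointing down, gripper open.
Joint ranges: [-2.8, 2.8], [-0.68, 2.1], [0.12, 2.68], [-1.39, 4.53], [0.16, 2.79], [-2.81, 2.81]. Speed limits (rad/s): [1.89, 1.89, 2.22, 3.01, 3.01, 3.01].

## Interface

Orientations are given as [roll, pitch, yaw] about the fixed x, y, z axes, in that order (R = Rz(yaw) Ry(pitch) Rx(roll)).
In Python, from workcell import read_state, camera, hand_in, regions_of, tips_ahead gives the robot as it stands. The module is installed in compiled form; this text tells all that it offers.
- The arm moves only by the tool carry_out, never from a script. Its argument "deltas" is one flat list of numbers, 7 for each row, row after row: the turn, a rotation vector about the tool's x, y, z in degrees, then the shift along the tool's x, y, z in cm, then the finger opening in cm, from 0 to 8.54. A call has 1 to 12 rows; each row shifts and turns the commanded pose from where the row before left it, along the tool's axes as they then stand; what a row does not reach is not made up. A row lasts 1/8 s, in which the tool goes at most 62.5 mm and 10.7 degrees, less where a joint would pass 70% of its speed; a pose out of reach is approached as far as the arm can. A call with a gripper value outside its range is refused whole. The fingers move at their own pace and stop on an object; "squeeze" is the grip in N (left out, the last holds). Time passes only in rows, so rows that do not move let the fingers close. It gives the time, the measured TCP pose, the force and the opening at its end, in the units of the state.
- read_state(): the state, without advancing time (a new reading comes with each control period).
- camera(name): name is "side" or "top" or "wrist"; returns a dict with "pixels" (420x560x3 uint8, blue, green, red), "fx", "fy", "cx", "cy" (pixels), "R" (3x3) and "t" (3): a world point X has camera coordinates R X + t. Camera axes: x right, y down, z forward; pixel columns grow to the right and rows downward; lengths in m; the calibration is good to about 2 mm. A picture is of the moment at which its call begins. There is no depth.
- hand_in(): hands the job in, once; it reports no verdict.
Trained networks look in a picture, given as the dict that the camera call returned (one of the last four; its "shot" number tells which), for a name from the list of things; names that differ only in an ending like _2 or _b are one class to them, and where a whole thing is asked for, a point or a joint stands for the part that bears it (a point fixed in the world has none). Each returns a list of dicts, best first, with "p" (0 to 1); they miss things now and then, are a little off and sometimes report something else, mostly with a low value. They report only what shows in the picture. A call takes as long as a camera call. They do not tell look-alikes from the thing itself.
- regions_of(picture, target): "region" (420x560 bool, what is visible of it) and "centre" ([row, column] in pixels, amid what is visible of it).
The state is a dict: "time": time; "q": joint angles; "qd": joint speeds; "effort": joint torques, N m; "position": TCP position; "eef_rot": TCP orientation; "ft_force": force on the tool from outside, world axes, zero at the start; "wrist_torque": the same for the moment, N m; "finger_gap": opening from 0.0 (shut) to 1.0 (fully open).
Only numpy, scipy, OpenCV 4.12 (cv2) and the standard library are available. Lean on these libraries where they do the work, as an engineer would, in place of code of your own. Each camera call takes 0.05 s, during which the arm holds its last target.

## Task

Connect the battery module in the test dock: with your fingertips push the upright knob along the L-shaped slot towards the module as far as the corner, then push it sideways into the short leg, fully home to the end, and leave it there. Only push the knob, do not pull it up out of its gate, and leave the module and everything else on the bench where it is.

Things in the scene. Friction and masses are not known exactly. Their poses are not given: they have to be found in the camera images.
- dock: fixed test dock: black base 130 x 360 x 10 mm (own x -70 to +60, own y -125 to +235); over own x -60 to +50, y -115 to +45 an aluminium gate plate, top 50 mm above the bench, with an L-shaped slot 16 mm wide: long leg along own +y to the module, short leg along own +x (away from the robot). Module cradle at own y +150 to +217. Origin under the base, own z up; yaw within 20 degrees
- slot_start (a point): point on the slot's centre line at plate-top height (50 mm), where the pin's axis stands at the very start of the long leg (advance = 0)
- slot_corner (a point): point on the slot's centre line at plate-top height, where the pin's axis stands at the corner (80 mm along own +y from slot_start)
- slot_end (a point): point on the slot's centre line at plate-top height, where the pin's axis stands at the closed end of the short leg (40 mm along own +x from slot_corner)
- knob_top (a point): centre of the knob's top, 94 mm above the bench. Upright plain brass cylinder, 18 mm diameter, from 56 to 94 mm above the bench, on a 12 mm pin with 2 mm play each side in the slot. It moves a contact slide under the plate with an upright black bar (70 mm wide, 66 mm high, centred 15 mm along own +x and 135 mm along own +y from the pin when in the long leg)
- advance (a joint): travel of the knob and contact slide along the long leg, own +y of the dock, in m: 0 at slot_start, 0.080 at the corner (a hard stop). Starts between 0 and 0.02; about 3 N moves it, no spring, it stays where it is left
- lock (a joint): travel of the knob along the short leg, own +x of the dock, in m: 0 in the long leg, 0.040 at the closed end (a hard stop). The slot walls block it until the knob is at the corner; about 2 N moves it, no spring, it stays where it is left
- pin (a joint): how far the pin has been pulled up, in m: 0 normally, at most 0.020; a spring holds it down with 4 N or more. It should stay down
- module: battery module, 90 x 66 x 75 mm (its x, y, z), blue and white cells between black plates, standing loose in the dock's cradle, its top 85 mm above the bench; origin at the centre of its underside
- spare_module: another such module, 90 x 66 x 75 mm, standing on the bench to the left; origin at the centre of its underside
- cell_a: single loose cell standing upright beside the dock, 21 mm diameter, 70 mm high; origin at the centre of its underside
- cell_b: another single cell like cell_a
- screw_jar: closed clear jar, 48 mm diameter, 60 mm high, beyond the dock; origin at the centre of its underside
- screwdriver: screwdriver 170 mm long lying on the bench on the robot's side of the dock, handle 26 mm thick; origin under its middle
- tape_roll: grey roll lying flat to the right of the dock, 60 mm outer diameter, 18 mm high; origin at the centre of its underside
- meter: hand-held grey meter lying on the bench to the right, 150 x 78 mm, 43 mm high; origin at the centre of its underside
There are look-alikes about, which are no part of the job. What is shaped like the module but yellow is not meant.

How it is judged:
By the outcome, as a careful person would: the job done as asked, in the order asked, and still so for the second after the job is handed in, with the robot touching nothing.
It also fails if it takes over 38 s, if anything falls off the work surface, if the arm or the gripper's body presses on something with over 40 N, if the wrist force passes 120 N, or if a joint passes its speed limit or range.

## Working session

There is one attempt and no reset: what is moved stays moved. The work goes in short steps, Python scripts to look and compute and a tool call to move; the robot and the scene stay as the last step left them, time stands still between calls to the robot, and variables do not carry over. Pictures are saved under pics/ and viewed, and the job is handed in when it is done.

Besides the shell and the picture viewer there is one more tool, called by a JSON object that holds its "name" and its "arguments". carry_out: Moves the arm, as the interface text tells. Its arguments: {"type":"object","properties":{"deltas":{"type":"array"},"squeeze":{"type":"number"}},"required":["deltas"]}

```bash
mkdir -p pics; cat > h.py <<'E'
import numpy as np, cv2
from workcell import *
def snap(n,f):
    c=camera(n); cv2.imwrite(f,c["pixels"]); np.savez(f[:-4]+'.npz',**{k:v for k,v in c.items()}); return c
def ray(c,row,col):
    R=np.array(c["R"]);t=np.array(c["t"]);o=-R.T@t
    d=R.T@np.array([(col-c["cx"])/c["fx"],(row-c["cy"])/c["fy"],1]);return o,d
def atz(c,row,col,z):
    o,d=ray(c,row,col);return o+d*(z-o[2])/d[2]
def proj(c,X):
    p=np.array(c["R"])@np.array(X)+np.array(c["t"]);return np.array([c["cy"]+c["fy"]*p[1]/p[2],c["cx"]+c["fx"]*p[0]/p[2]])
E
python3 - <<'E'
from h import *
for n in("side","top"):
    c=snap(n,f"pics/{n}1.png")
    print(n,(-np.array(c["R"]).T@c["t"]).round(3))
    for t in("knob_top","dock","module"):
        for r in regions_of(c,t)[:3]: print(t,round(r["p"],2),np.round(r["centre"],1),r["region"].sum())
s=read_state();print(s["time"],s["position"],s["eef_rot"],s["ft_force"],tips_ahead)
E
```

```text
side [0.359 1.162 0.865]
knob_top 0.62 [192.8 273.1] 88
module 0.86 [246.8 274.5] 1087
module 0.81 [269.7 342.8] 1423
module 0.7 [295.3 280.3] 1674
top [0.362 0.03  1.384]
knob_top 0.58 [202.9 298.3] 42
dock 0.89 [209.1 269.8] 4293
dock 0.45 [250.  293.1] 293
module 0.96 [285.3 205.3] 835
module 0.77 [231.9 165. ] 886
module 0.68 [222.4 215.3] 871
0.4 [ 0.2447726  -0.52025877  0.25620778] [-3.14140116e+00 -2.87623210e-05  4.39796317e-01] [1.34340455 0.5272747  0.17084346] 0.025
```

View pics/top1.png

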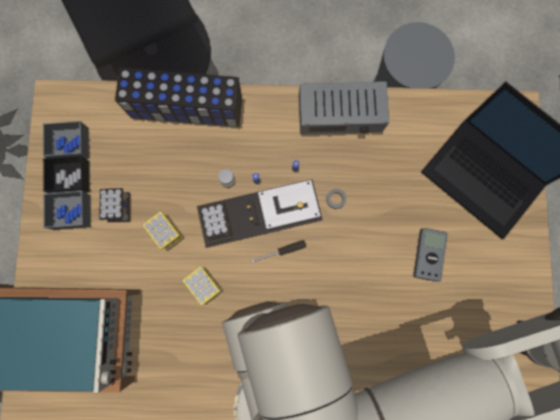

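View pics/side1.png

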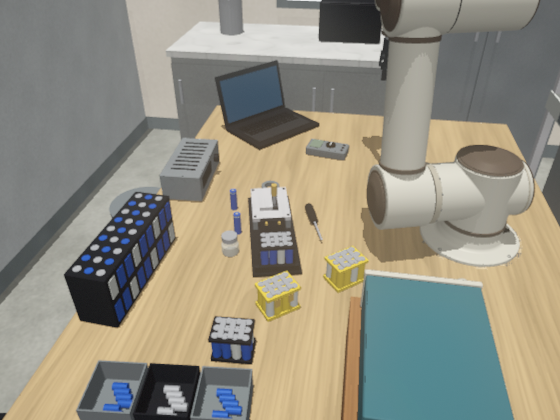

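```bash
python3 - <<'E'
import cv2
a=cv2.imread('pics/top1.png')[150:300,140:370];cv2.imwrite('pics/top1c.png',cv2.resize(a,None,fx=3.4,fy=3.4,interpolation=2))
a=cv2.imread('pics/side1.png')[150:320,180:400];cv2.imwrite('pics/side1c.png',cv2.resize(a,None,fx=3.5,fy=3.5,interpolation=2))
E
```

```text
(no output)
```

View pics/top1c.png

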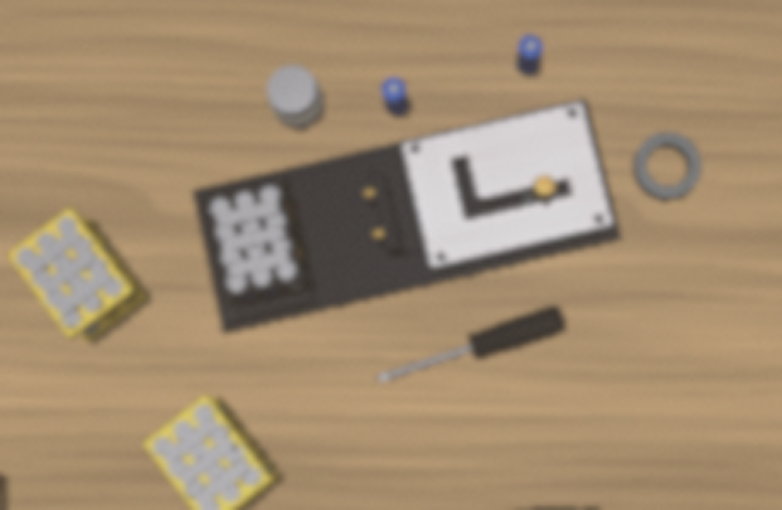

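View pics/side1c.png

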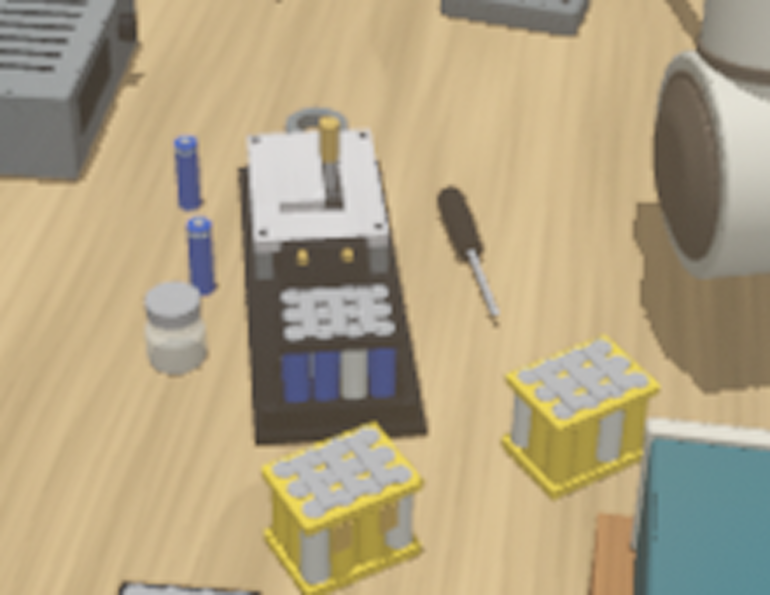

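The top picture shows the dock with its white plate (columns 258–321, rows 180–229), the knob near (204,300), the short leg towards +x at column ~277, and the module in its cradle at (222,215). The yellow blocks at (232,165) and (285,205) are look-alikes. The dock stands alone, so there is only one knob.

```bash
cat > fit.py <<'E'
from h import *
from scipy.optimize import least_squares
import sys
def ld(f):
    d=np.load(f,allow_pickle=True);return {k:d[k] for k in d.files}
top=ld('pics/top1.npz');side=ld('pics/side1.npz')
def crop(r0,c0,f,pts): return [np.array([r0+(y+.5)/f-.5,c0+(x+.5)/f-.5]) for x,y in pts]
own=np.array([[.05,.045],[.05,-.115],[-.06,-.115],[-.06,.045]])
g=top["pixels"].astype(int);m=((g.min(2)>150)).astype(np.uint8);m[:,:255]=0;m[:,325:]=0;m[:175]=0;m[235:]=0
m=cv2.morphologyEx(m,cv2.MORPH_CLOSE,np.ones((9,9)))
cs,_=cv2.findContours(m,0,2);k=max(cs,key=cv2.contourArea);rc=cv2.minAreaRect(k);print(rc)
o=[p[::-1] for p in cv2.boxPoints(rc)]
T=crop(150,140,3.4,[(401,143),(586,100),(618,235),(432,268)])
o=[min(o,key=lambda q:np.hypot(*(q-t))) for t in T]; print(np.round(T,1).tolist(),np.round(o,1).tolist())
S=crop(150,180,3.5,[(254,240),(249,136),(366,131),(386,238)])
def loc(p,xy,z=.05):
    c,s=np.cos(p[2]),np.sin(p[2]);return np.array([p[0]+c*xy[0]-s*xy[1],p[1]+s*xy[0]+c*xy[1],z])
def fit(obs):
    f=lambda p:np.concatenate([proj(c,loc(p,w))-q for c,P in obs for q,w in zip(P,own)])
    r=least_squares(f,[.4,0,.2]);print(r.x.round(4),np.degrees(r.x[2]).round(2),np.abs(r.fun).round(1).max());return r.x
for ob in([(top,T)],[(top,o)],[(side,S)],[(top,o),(top,T),(side,S)]): p=fit(ob)
def inv(p,X):
    c,s=np.cos(p[2]),np.sin(p[2]);d=X[:2]-p[:2];return np.array([c*d[0]+s*d[1],-s*d[0]+c*d[1]])
# slot points (outline) own coords
for n,q in zip(("end-tip","corner-out","start-tip"),crop(150,140,3.4,[(459,157),(473,210),(571,187)])): print(n,inv(p,atz(top,*q,.05)).round(4),atz(top,*q,.05).round(4))
k=crop(150,140,3.4,[(545,185)])[0];X=atz(top,*k,.094);print("knob top",X.round(4),inv(p,X).round(4))
k=crop(150,180,3.5,[(330,121)])[0];X=atz(side,*k,.094);print("knob side",X.round(4),inv(p,X).round(4))
E
python3 fit.py
```

```text
((288.5885314941406, 203.62623596191406), (37.44792938232422, 54.91218185424805), 76.75948333740234)
[[191.7, 257.6], [179.1, 312.0], [218.8, 321.4], [228.5, 266.7]] [[191.6999969482422, 257.6000061035156], [179.10000610351562, 311.0], [215.60000610351562, 319.6000061035156], [228.10000610351562, 266.20001220703125]]
[0.5789 0.0281 0.2319] 13.28 1.9
[0.5809 0.0305 0.2496] 14.3 0.5
[0.5797 0.0341 0.2437] 13.96 0.9
[0.58   0.03   0.2413] 13.83 2.7
end-tip [0.0277 0.0003] [0.6068 0.0369 0.05  ]
corner-out [-0.0202 -0.0012] [0.5607 0.024  0.05  ]
start-tip [-0.0193 -0.0882] [ 0.5824 -0.0603  0.05  ]
knob top [ 0.5764 -0.0356  0.094 ] [-0.0192 -0.0628]
knob side [ 0.5745 -0.0342  0.094 ] [-0.0208 -0.061 ]
```

```bash
cat >> h.py <<'E'
P=np.array([.5800,.0310,np.radians(14.0)])
def w(x,y,z=.05):
    c,s=np.cos(P[2]),np.sin(P[2]);return np.array([P[0]+c*x-s*y,P[1]+s*x+c*y,z])
def inv(X):
    c,s=np.cos(P[2]),np.sin(P[2]);d=np.array(X)[:2]-P[:2];return np.array([c*d[0]+s*d[1],-s*d[0]+c*d[1]])
E
python3 - <<'E'
from h import *
s=read_state();p=s["position"];yaw=s["eef_rot"][2];print(np.degrees(yaw)-14)
print("own now",inv(p),"target world",w(-.02,-.11))
d=np.array([-.02,-.11])-inv(p);print("tool shift cm after yaw fix: x",d[0]*100,"y",-d[1]*100)
E
```

```text
11.198472790298947
own now [-0.45863128 -0.45378518] target world [ 0.58720549 -0.08057097  0.05      ]
tool shift cm after yaw fix: x 43.863128379057805 y -34.378518067605924
```

{"name": "carry_out", "arguments": {"deltas": [0, 0, 5.6, 0, 0, 0, 0, 0, 0, 5.6, 0, 0, 0, 0, 0, 0, 0, 4.4, -3.44, 0, 0, 0, 0, 0, 4.4, -3.44, 0, 0, 0, 0, 0, 4.4, -3.44, 0, 0, 0, 0, 0, 4.4, -3.44, 0, 0, 0, 0, 0, 4.4, -3.44, 0, 0, 0, 0, 0, 4.4, -3.44, 0, 0, 0, 0, 0, 4.4, -3.44, 0, 0, 0, 0, 0, 4.4, -3.44, 0, 0, 0, 0, 0, 4.4, -3.44, 0, 0, 0, 0, 0, 4.3, -3.44, 0, 0], "squeeze": 20}}

```text
time: 1.9
position: [0.5885, -0.0786, 0.2564]
eef_rot: [3.142, -0.0, 0.244]
ft_force: [1.0, -0.7, -0.2]
finger_gap: -0.002
```

```bash
python3 - <<'E'
from h import *
s=read_state();print(s["time"],inv(s["position"]),s["position"],np.degrees(s["eef_rot"]),s["finger_gap"],s["ft_force"])
c=snap("wrist","pics/wr1.png");c=snap("side","pics/side2.png")
a=c["pixels"][100:320,180:400];cv2.imwrite('pics/side2c.png',cv2.resize(a,None,fx=2.7,fy=2.7,interpolation=2))
E
```

```text
1.9 [-0.01829107 -0.10838318] [ 0.58847252 -0.07858875  0.25638494] [ 1.79996617e+02 -1.38699771e-02  1.40017465e+01] -0.0020174945595242077 [ 0.98078916 -0.6762618  -0.2022128 ]
```

View pics/wr1.png

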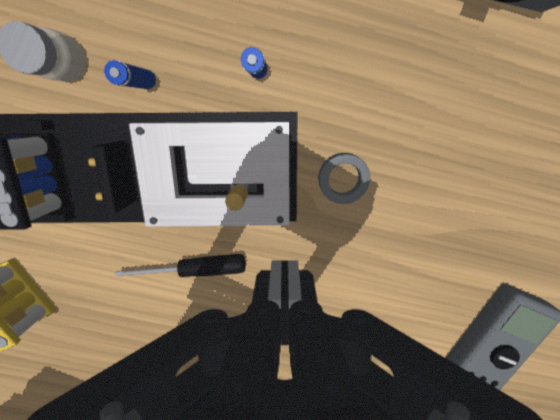

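View pics/side2c.png

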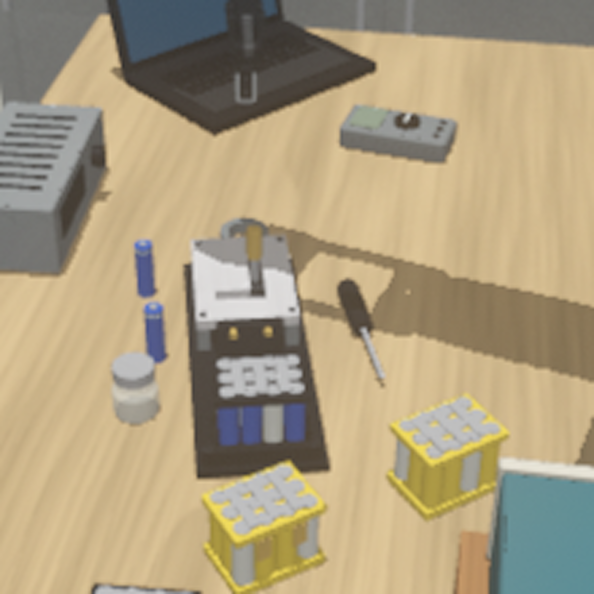

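The wrist picture shows the plate square to the tool (corners about (131,124), (289,122), (289,223) and (146,225)) and the knob top near (198,237), 45 px left of the shut fingers. In the side crop the tips end near (246,101). Next I check the fit and the tip height.

```bash
python3 - <<'E'
from h import *
def ld(f):
    d=np.load(f,allow_pickle=True);return {k:d[k] for k in d.files}
c=ld('pics/wr1.npz')
for o in [(.05,.045),(.05,-.115),(-.06,-.115),(-.06,.045),(-.02,-.08),(-.02,0),(.02,0)]: print(o,proj(c,w(*o)).round(1)[::-1])
print("knob",inv(atz(c,198,237,.094)) , proj(c,w(-.02,-.062,.094))[::-1])
s=ld('pics/side2.npz')
p=read_state()["position"]
for dz in(0,.025,.038): print(dz,(proj(s,p-[0,0,dz])[::-1]-[180,100])*2.7)
a=c["pixels"][100:250,110:330];cv2.imwrite('pics/wr1c.png',cv2.resize(a,None,fx=3.5,fy=3.5,interpolation=2))
E
```

```text
(0.05, 0.045) [131.5 122.4]
(0.05, -0.115) [290.9 122.3]
(-0.06, -0.115) [290.3 224.9]
(-0.06, 0.045) [147.  224.9]
(-0.02, -0.08) [258.  190.1]
(-0.02, 0) [183.6 190.1]
(0.02, 0) [179.5 152.6]
knob [-0.01627864 -0.06399726] [235.07157872 201.80814804]
0 [245.33090647  77.78662182]
0.025 [245.60496326  98.83298638]
0.038 [245.74527384 109.60822619]
```

View pics/wr1c.png

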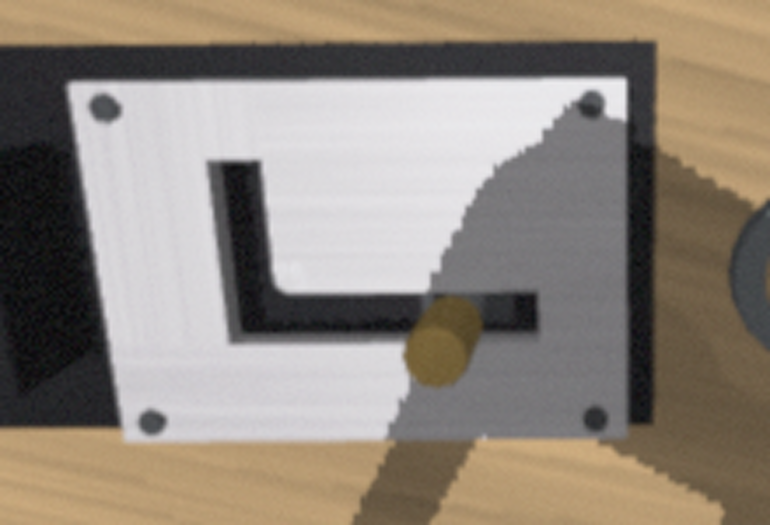

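{"name": "carry_out", "arguments": {"deltas": [0, 0, 0, -0.2, 0, 5.5, 0, 0, 0, 0, 0, 0, 5.5, 0, 0, 0, 0, 0, 0, 4.0, 0, 0, 0, 0, 0, 0, 1.3, 0, 0, 0, 0, 0, -0.7, 0, 0, 0, 0, 0, 0, -0.7, 0, 0, 0, 0, 0, 0, 0, 0, 0]}}

```text
time: 2.88
position: [0.5827, -0.0667, 0.0948]
eef_rot: [3.141, -0.002, 0.245]
ft_force: [0.6, -0.2, -0.7]
finger_gap: -0.006
```

```bash
cat > look.py <<'E'
from h import *
import sys
s=read_state();print(s["time"].__round__(2),inv(s["position"]).round(4),s["position"].round(4),np.degrees(s["eef_rot"]).round(1),s["ft_force"].round(1))
n=sys.argv[1]
ims=[]
for v in("wrist","side"):
    c=snap(v,f"pics/{v}_{n}.png");a=c["pixels"]
    ims.append(cv2.resize(a if v=="wrist" else a[130:280,200:350],(400,300) if v=="wrist" else (400,400),interpolation=2))
ims[0]=cv2.copyMakeBorder(ims[0],0,100,0,0,0)
cv2.imwrite(f"pics/l_{n}.png",np.hstack(ims))
E
python3 look.py a
```

```text
2.88 [-0.021  -0.0954] [ 0.5827 -0.0667  0.0948] [ 1.799e+02 -1.000e-01  1.400e+01] [ 0.6 -0.2 -0.7]
```

View pics/l_a.png

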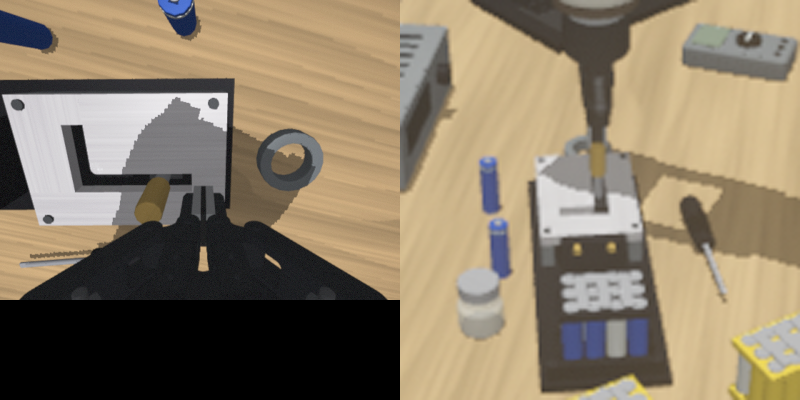

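The knob is directly ahead of the shut fingertips (side view: tips beside the knob's upper half, clear of the plate). Now I push along the long leg.

{"name": "carry_out", "arguments": {"deltas": [0, 0, 0, 0.1, -0.7, -0.3, 0, 0, 0, 0, 0, -0.7, 0, 0, 0, 0, 0, 0, -0.7, 0, 0, 0, 0, 0, 0, -0.7, 0, 0, 0, 0, 0, 0, -0.7, 0, 0, 0, 0, 0, 0, -0.7, 0, 0, 0, 0, 0, 0, -0.7, 0, 0]}}

```text
time: 3.85
position: [0.5712, -0.0189, 0.0963]
eef_rot: [-3.141, 0.0, 0.244]
ft_force: [0.2, -3.6, 3.8]
finger_gap: -0.0
```

```bash
python3 look.py b
```

```text
3.85 [-0.0206 -0.0463] [ 0.5712 -0.0189  0.0963] [-180.    0.   14.] [ 0.2 -3.6  3.8]
```

View pics/l_b.png

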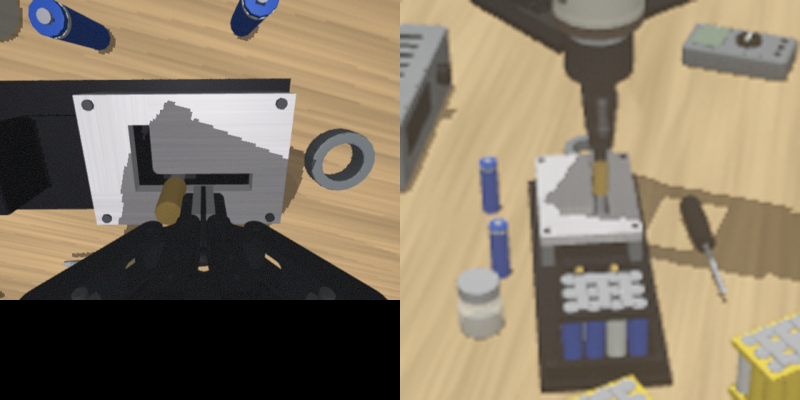

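{"name": "carry_out", "arguments": {"deltas": [0, 0, 0, 0, -0.6, 0, 0, 0, 0, 0, 0, -0.6, 0, 0, 0, 0, 0, 0, -0.4, 0, 0, 0, 0, 0, 0, -0.3, 0, 0]}}

```text
time: 4.45
position: [0.5666, -0.0007, 0.0962]
eef_rot: [-3.141, 0.0, 0.244]
ft_force: [-0.5, -2.2, -0.9]
finger_gap: -0.004
```

```bash
python3 look.py c
```

```text
4.45 [-0.0207 -0.0275] [ 0.5666 -0.0007  0.0962] [-180.    0.   14.] [-0.5 -2.2 -0.9]
```

View pics/l_c.png

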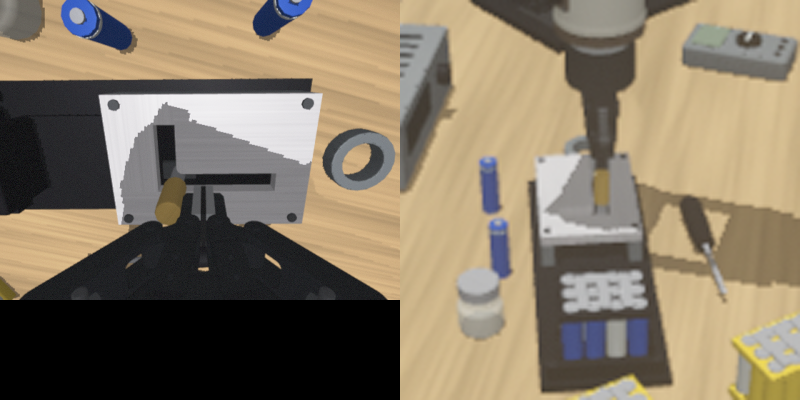

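{"name": "carry_out", "arguments": {"deltas": [0, 0, 0, 0, -0.3, 0, 0, 0, 0, 0, 0, -0.2, 0, 0, 0, 0, 0, 0, 0, 0, 0]}}

```text
time: 4.92
position: [0.5654, 0.004, 0.0963]
eef_rot: [-3.141, 0.0, 0.244]
ft_force: [-1.1, -2.0, -0.2]
finger_gap: -0.0
```

{"name": "carry_out", "arguments": {"deltas": [0, 0, 0, 0, -0.2, 0, 0, 0, 0, 0, 0, -0.2, 0, 0, 0, 0, 0, 0, 0, 0, 0]}}

```text
time: 5.3
position: [0.5646, 0.0074, 0.0964]
eef_rot: [3.141, -0.0, 0.244]
ft_force: [0.8, -7.9, -1.1]
finger_gap: 0.001
```

```bash
python3 - <<'E'
from h import *
s=read_state();print(s["time"],inv(s["position"]),s["ft_force"])
c=snap("wrist","pics/wd.png");a=c["pixels"][120:350,130:470];cv2.imwrite("pics/wdc.png",cv2.resize(a,None,fx=2.3,fy=2.3,interpolation=2))
E
```

```text
5.3 [-0.02062724 -0.01912913] [ 0.83405318 -7.85394407 -1.1465268 ]
```

View pics/wdc.png

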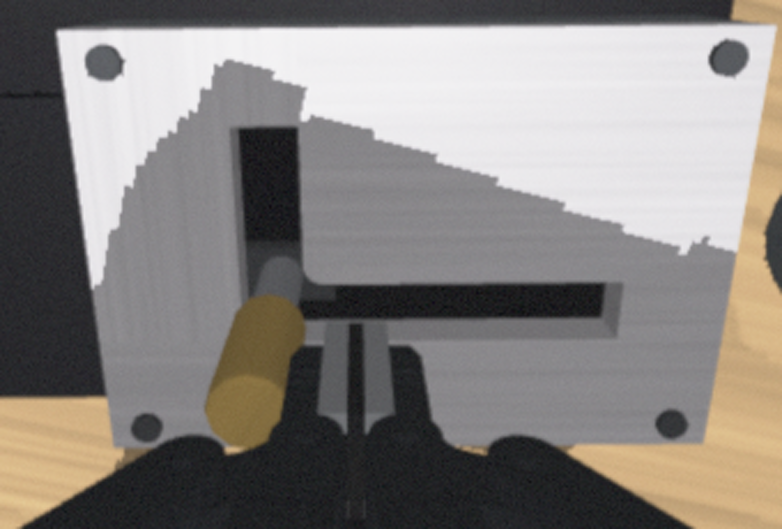

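Force rose to 8 N and the pin stands at the corner of the slot (crop (275,280)). A little more pressure will confirm the stop.

{"name": "carry_out", "arguments": {"deltas": [0, 0, 0, 0, -0.2, 0, 0, 0, 0, 0, 0, 0, 0, 0]}}

```text
time: 5.6
position: [0.5643, 0.0087, 0.0964]
eef_rot: [3.14, -0.0, 0.244]
ft_force: [1.7, -13.6, -2.4]
finger_gap: -0.003
```

{"name": "carry_out", "arguments": {"deltas": [0, 0, 0, 0, 1.0, 0, 0, 0, 0, 0, 0, 1.8, 0, 0, 0, 0, 0, -2.5, 0.5, 0, 0, 0, 0, 0, -2.2, 0, 0, 0, 0, 0, 0, 0, -1.6, 0, 0, 0, 0, 0, 0, -3.2, 0, 0, 0, 0, 0, 0, 0, 0, 0]}}

```text
time: 6.48
position: [0.5149, 0.0145, 0.0965]
eef_rot: [-3.141, -0.0, 0.246]
ft_force: [0.9, 0.1, -0.4]
finger_gap: -0.002
```

```bash
python3 - <<'E'
from h import *
s=read_state();print(s["time"],inv(s["position"]),s["position"],s["ft_force"])
c=snap("wrist","pics/we.png");a=c["pixels"][100:350,130:470];cv2.imwrite("pics/wec.png",cv2.resize(a,None,fx=2.3,fy=2.3,interpolation=2))
for o in [(-.02,0),(.02,0),(-.06,.045)]: print(proj(c,w(*o)).round(1))
E
```

```text
6.475 [-0.06713919 -0.00026057] [0.51491817 0.01450473 0.09649534] [ 0.93006321  0.14626789 -0.39283742]
[176.2 284. ]
[ 96.9 284.1]
[244.2 206.3]
```

View pics/wec.png

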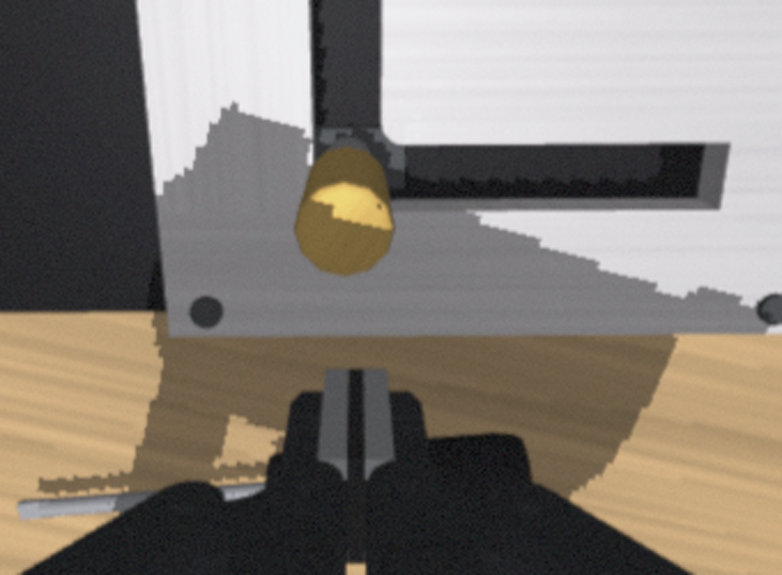

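The knob stands in line with the short leg (crop columns 295–395 against the leg's 312–382), with the fingertips square behind it. Now I push sideways.

{"name": "carry_out", "arguments": {"deltas": [0, 0, 0, 1.0, -0.2, 0, 0, 0, 0, 0, 0.7, 0, 0, 0, 0, 0, 0, 0.6, 0, 0, 0, 0, 0, 0, 0.6, 0, 0, 0, 0, 0, 0, 0.6, 0, 0, 0, 0, 0, 0, 0.6, 0, 0, 0, 0, 0, 0, 0.6, 0, 0, 0, 0, 0, 0, 0.6, 0, 0, 0]}}

```text
time: 7.52
position: [0.5661, 0.0278, 0.0962]
eef_rot: [-3.141, 0.0, 0.244]
ft_force: [-1.8, -1.5, -0.9]
finger_gap: 0.002
```

```bash
python3 - <<'E'
from h import *
s=read_state();print(s["time"],inv(s["position"]),s["position"],s["ft_force"])
c=snap("wrist","pics/wf.png");a=c["pixels"][50:350,130:470];cv2.imwrite("pics/wfc.png",cv2.resize(a,None,fx=2,fy=2,interpolation=2))
E
```

```text
7.525 [-0.0143002   0.00022901] [0.56606917 0.02776267 0.09622905] [-1.77914807 -1.45710159 -0.91650525]
```

View pics/wfc.png

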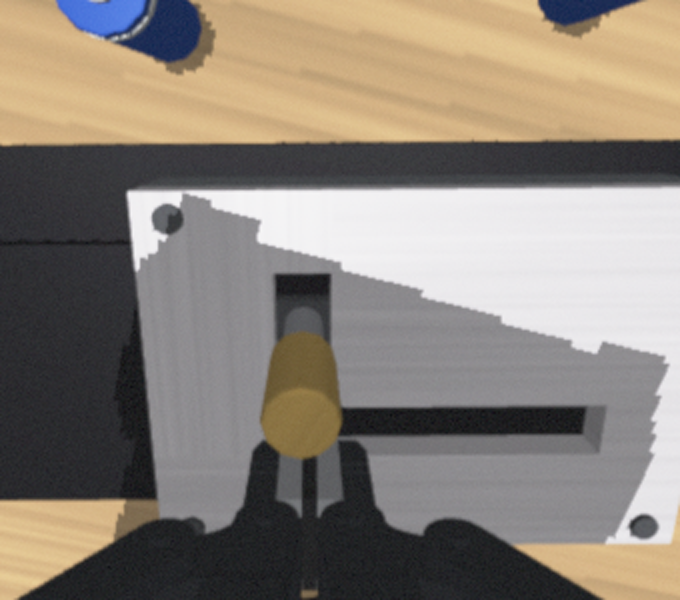

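The pin is well into the short leg (crop (303,320)), with about 14 mm of slot left ahead of it. I'll continue.

{"name": "carry_out", "arguments": {"deltas": [0, 0, 0, 0.5, 0, 0, 0, 0, 0, 0, 0.4, 0, 0, 0, 0, 0, 0, 0.2, 0, 0, 0, 0, 0, 0, 0.2, 0, 0, 0, 0, 0, 0, 0, 0, 0, 0]}}

```text
time: 8.2
position: [0.5785, 0.0309, 0.0963]
eef_rot: [-3.141, -0.0, 0.244]
ft_force: [-1.4, -1.3, -1.3]
finger_gap: -0.002
```

{"name": "carry_out", "arguments": {"deltas": [0, 0, 0, 0.2, 0, 0, 0, 0, 0, 0, 0.2, 0, 0, 0, 0, 0, 0, 0, 0, 0, 0]}}

```text
time: 8.57
position: [0.5817, 0.0317, 0.0963]
eef_rot: [-3.141, 0.002, 0.244]
ft_force: [-10.1, -2.3, 4.1]
finger_gap: -0.001
```

{"name": "carry_out", "arguments": {"deltas": [0, 0, 0, 0.2, 0, 0, 0, 0, 0, 0, 0.1, 0, 0, 0, 0, 0, 0, 0, 0, 0, 0]}}

```text
time: 8.95
position: [0.5836, 0.0322, 0.0963]
eef_rot: [-3.141, 0.004, 0.244]
ft_force: [-21.4, -5.2, 11.2]
finger_gap: -0.002
```

```bash
python3 - <<'E'
from h import *
s=read_state();print(s["time"],inv(s["position"]),s["position"],s["ft_force"])
c=snap("wrist","pics/wg.png");a=c["pixels"][50:350,130:470];cv2.imwrite("pics/wgc.png",cv2.resize(a,None,fx=2,fy=2,interpolation=2))
E
```

```text
8.95 [0.00373549 0.00027438] [0.58355816 0.03216993 0.09627232] [-21.36425648  -5.19338675  11.1556446 ]
```

View pics/wgc.png

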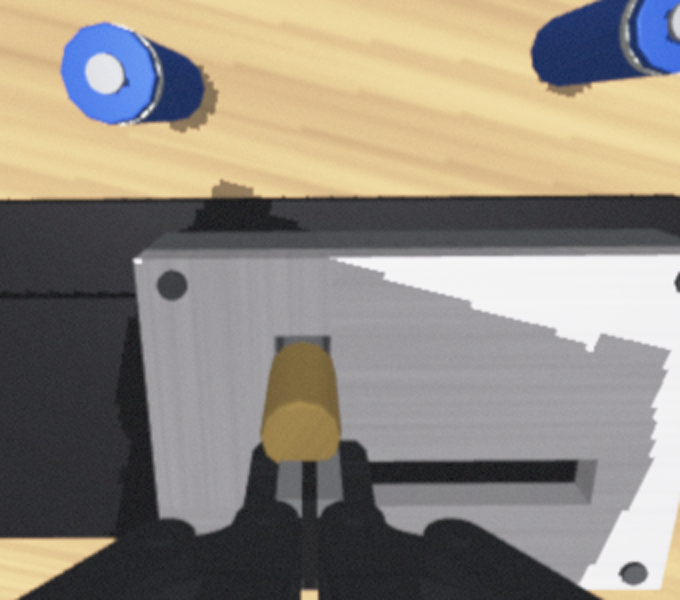

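A hard stop at 22 N, with the knob over the end of the short leg. Now I back straight off, rise and check.

{"name": "carry_out", "arguments": {"deltas": [0, 0, 0, -1.0, 0, 0, 0, 0, 0, 0, -3.0, 0, 0, 0, 0, 0, 0, -3.0, 0, 0, 0, 0, 0, 0, -1.0, 0, -4.0, 0, 0, 0, 0, -1.0, 0, -5.0, 0, 0, 0, 0, -1.0, 0, -5.0, 0, 0, 0, 0, 0, 0, 0, 0]}}

```text
time: 9.88
position: [0.4892, 0.0081, 0.2405]
eef_rot: [3.139, -0.007, 0.244]
ft_force: [-0.0, -0.3, -0.2]
finger_gap: 0.002
```

```bash
python3 - <<'E'
from h import *
s=read_state();print(s["time"],inv(s["position"]),s["position"],s["ft_force"])
c=snap("wrist","pics/wh.png");a=c["pixels"];cv2.imwrite("pics/whc.png",a)
for r in regions_of(c,"knob_top")[:2]: print("knob",r["p"],r["centre"],inv(atz(c,*r["centre"],.094)),r["region"].sum())
print("expected knob top",proj(c,w(.02,0,.094)),"if 3mm short",proj(c,w(.017,0,.094)))
c=snap("side","pics/sh.png");a=c["pixels"][130:320,170:370];cv2.imwrite("pics/shc.png",cv2.resize(a,None,fx=3,fy=3,interpolation=2))
print("side exp",(proj(c,w(.02,0,.094))-[130,170])*3)
E
```

```text
9.875 [-0.0936735  -0.00026874] [0.48917402 0.00807757 0.240485  ] [-0.04154594 -0.3333029  -0.20836893]
knob 0.67 [67.9, 282.1] [0.01883198 0.00105546] 487
expected knob top [ 66.25310035 283.45332708] if 3mm short [ 70.47153915 283.45902656]
side exp [198.78219254 273.86173131]
```

View pics/whc.png

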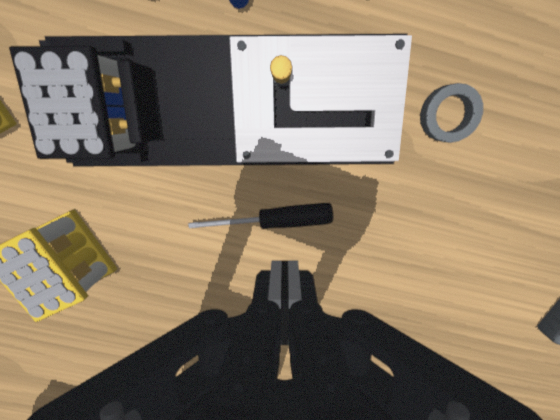

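View pics/shc.png

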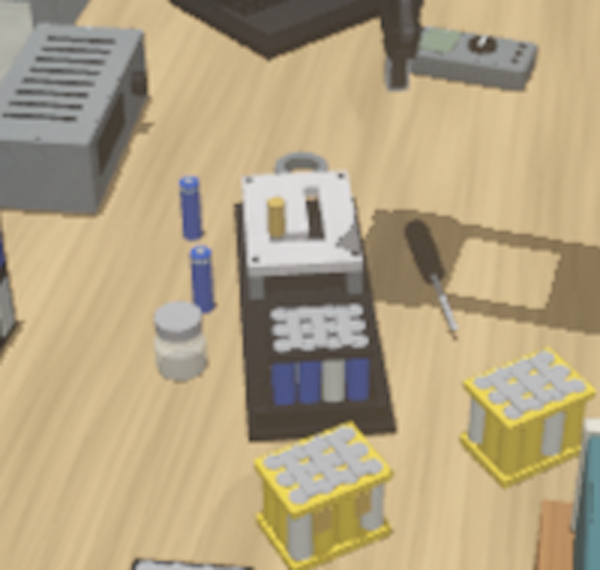

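```bash
python3 - <<'E'
from h import *
print(hand_in())
E
```

```text
the job is handed in; nothing more can be done
None
```

The knob is in the short leg against its end stop, and the job is handed in at about 10 s of the 38 s allowed.

- **Long leg:** I pushed the knob along the slot towards the module with shut fingertips, up to the hard stop at the corner, where the force rose to about 14 N. Moving the knob took only about 2–4 N.
- **Short leg:** I went round the knob and pushed it sideways to the closed end, where it stopped hard at about 22 N. Then I backed straight off and rose clear. I saw no sign of the pin lifting.

**Last checks:**
- The wrist and side pictures show the knob at the end of the short leg and the fingers touching nothing.
- In those pictures the module, cells, jar, tape roll and screwdriver look where they were. I judged that by eye and did not measure it.
- The network put the knob about 1.2 mm short of the calculated end point and 1 mm to the side. That is within the 2 mm camera calibration, so I relied on the hard stop.

No check failed.

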